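Load the dowel jig and hold its sprung keeper arm at the stop

TASK

Put the two wooden dowels that stand on the bench into the bores of the beech block, the wide dowel into the wide bore and the narrow dowel into the narrow bore, both right down to the bottom, and let go of them. Then swing the sprung steel keeper arm by its knob, over the dowels, all the way to its stop and hold it there against the spring: finish while still holding it, because it flies back when let go. Leave everything else on the bench where it is.

Things in the scene. Friction and masses are not known exactly. Their poses are not given: they have to be found in the camera images.
- wide_dowel_mid (a point): centre of the wide dowel: plain pale wood cylinder, 34 mm across, 60 mm long, standing upright on the bench at the start (so this point is 30 mm above its foot and 30 mm below its top); z along its length, up. Foot slightly chamfered. About 40 g
- narrow_dowel_mid (a point): centre of the narrow dowel: same wood, 20 mm across, 60 mm long, standing upright (point 30 mm above its foot); z along its length, up. About 16 g
- wide_dowel: the wide dowel itself; origin at the centre of its foot
- narrow_dowel: the narrow dowel itself; origin at the centre of its foot
- jig: the bolted-down dowel jig: chipboard base 180 (x) x 290 (y) x 18 mm (middle at y = +5 mm); beech block 60 (x) x 135 (y) mm, its top 63 mm above the bench; steel pivot post at y = +100 mm; stop post 20 x 30 mm, 110 mm high at x = +55, y = -60 mm. Origin on the bench under the base; z up; its yaw is the yaw of all that is on it
- wide_bore (a point): centre of the mouth of the wide bore, in the top face of the block: 37 mm across, 36 mm deep (blind), chamfered mouth; z up. A dowel at the bottom stands 24 mm out, its centre 6 mm below this point. In the jig's frame the point is at (0, 10, 63) mm
- narrow_bore (a point): centre of the mouth of the narrow bore: 23 mm across, 36 mm deep (blind), same block face, 65 mm from the wide bore towards the jig's -y; z up. In the jig's frame at (0, -55, 63) mm
- pivot (a point): point on the vertical pivot axis of the keeper arm, at the arm's mid-thickness, 98 mm above the bench; in the jig's frame at (0, 100, 98) mm. The arm is a level steel bar 28 mm wide and 10 mm thick, from 93 to 103 mm above the bench
- knob (a point): centre of the knob on the end of the keeper arm: upright round wooden pin 18 mm across, 45 mm tall (this point is half-way up; pin from 103 to 148 mm above the bench), 200 mm from the pivot axis. The point turns with the arm: its -y axis points from the pivot outwards, its z is up
- keeper (a joint): angle of the keeper arm, rad; grows anticlockwise seen from above. 0 = rest, swung back towards the robot, clear of the bores; 1.1 = at its stop, the bar over both bores along the jig's -y (knob at (0, -100) mm in the jig's frame). A spring always drives it back to 0: about 2 N at the knob at rest, 6.5 N at the stop. Seated dowels pass 6 mm under the bar; a proud one blocks it
- chisel: bench chisel lying flat, 255 mm long, 29 mm thick, turned wooden handle and steel blade; origin under its middle, x towards the blade tip
- mallet: wooden mallet lying on its side, 300 mm long, 72 mm high, head 120 mm; origin on the bench under the handle, x towards the head
- square: try square lying flat, dark wooden stock 110 mm with a 150 mm steel blade, 18 mm high; origin under the middle of the stock, x along the blade
- glue: upright white glue bottle, 56 mm across, 115 mm tall; origin at the centre of its underside
- offcut: small lying wood strip 22 x 75 x 16 mm, between the two places where dowels stand; origin at the centre of its underside, y along its length
- stone: sharpening stone on a wooden base, 180 x 70 x 34 mm; origin at the centre of its underside
Things that resemble listed ones, but are neither listed nor needed, are in the scene too. Leave any blue or yellow look-alike of the wide_dowel alone.

How it is judged:
On the way, in this order (a step that is already met when the one before it is completed fails the run):
1. both dowels at the bottom of their own bores and let go, with the keeper arm still back (horizontal distance between wide_dowel_mid and wide_bore below 0.006 m and z of wide_dowel_mid in the frame of wide_bore below -0.002 m and angle between each of wide_dowel_mid, narrow_dowel_mid's own z axis and vertical below 0.15 rad and contact force between the fingers and wide_dowel below 0.3 N and horizontal distance between narrow_dowel_mid and narrow_bore below 0.006 m and z of narrow_dowel_mid in the frame of narrow_bore below -0.002 m and contact force between the fingers and narrow_dowel below 0.3 N and value of joint keeper below 0.3 rad), for 0.3 s.
2. the robot holds the keeper arm at its stop over the dowels (value of joint keeper above 1.04 rad and contact force between any of the fingers, the arm and keeper above 1.5 N), for 0.3 s.
At the end, for the whole second after the job is handed in: Each dowel let go in its own bore: axis within 6 mm, within 4 mm of the bottom, within 0.15 rad of upright, not pressed by the keeper. The keeper arm stands still within 0.06 rad of its stop, held there by the robot (contact force above 1.5 N) (all of step 2 and horizontal distance between wide_dowel_mid and wide_bore below 0.006 m and z of wide_dowel_mid in the frame of wide_bore below -0.002 m and angle between each of wide_dowel_mid, narrow_dowel_mid's own z axis and vertical below 0.15 rad and contact force between the fingers and wide_dowel below 0.3 N and horizontal distance between narrow_dowel_mid and narrow_bore below 0.006 m and z of narrow_dowel_mid in the frame of narrow_bore below -0.002 m and contact force between the fingers and narrow_dowel below 0.3 N and velocity of joint keeper between -0.1 and 0.1 rad/s and contact force between keeper and wide_dowel below 0.5 N and contact force between keeper and narrow_dowel below 0.5 N); the arm keeps its last pose, push and grip.
It fails at once if another thing on the bench is moved by more than 30 mm (distance of any of chisel, mallet, square, glue, offcut, stone from where it was at the start of the episode above 0.03 m).
It fails at once if the glue bottle is tipped (angle between glue's own z axis and vertical above 0.4 rad).
It also fails if it takes over 72 s, if anything falls off the work surface, if the arm or the gripper's body presses on something with over 40 N, if the wrist force passes 120 N, or if a joint passes its speed limit or range.

ROBOT

A 7-joint arm with a two-finger parallel gripper is mounted at the origin on the work surface. World frame = base frame: x ahead of the robot, y to its left, z up, the work surface at z = 0. Lengths are in m, angles in rad, forces in N, time in s.
With the tool pointing down it reaches from about 0.4 to 0.9 m from the base axis. Payload 5.5 kg.
Tool frame: the origin (TCP) lies at the very end of the fingers, on their centre line; the grasp point (between the pads) lies 19 mm behind it; z points along the fingers, y is the direction in which the jaws open and shut (so a half turn about z gives the same grasp; the last joint's range is limited). The gripper opens to 92 mm and grips with 3 to 60 N. Pads are 19 mm wide; open, the fingers measure 130 mm over their backs; the gripper's body (75 mm by 190 mm) begins 47 mm behind the grasp point.
Start: joints at [-0.855, 0.501, -0.427, 1.55, 0.221, 1.138, -0.21], TCP at [0.284, 0.585, 0.227] pointing down, gripper open.
Joint ranges: [-2.88, 2.88], [-0.31, 2.03], [-1.54, 1.56], [0.2, 2.42], [-1.41, 4.55], [0.19, 2.02], [-2.57, 2.57]. Speed limits (rad/s): [2.57, 2.57, 3.14, 3.14, 3.14, 3.14, 3.14].

INTERFACE

Orientations are given as a 3x3 rotation matrix whose columns are the frame's x, y, z axes.
In Python, from bench import bot gives the robot as it stands.
- The arm moves only by the tool step_arm, never from a script. Its arguments are lists of equal length, an entry for each row: "xyz": the shift along the tool's x, y, z in mm, a list of three; "rotation": the turn, a rotation vector about the tool's x, y, z in degrees, a list of three; "grip": the opening in per cent of the stroke, from 0 (shut) to 100 (fully open). In form: {"xyz": [[tx, ty, tz], ...], "rotation": [[ax, ay, az], ...], "grip": [grip, ...]}. A call has 1 to 12 rows; each row shifts and turns the commanded pose from where the row before left it, along the tool's axes as they then stand; what a row does not reach is not made up. A row lasts 1/10 s, in which the tool goes at most 50 mm and 8.59 degrees, less where a joint would pass 70% of its speed; a pose out of reach is approached as far as the arm can. A call with a gripper value outside its range is refused whole. The fingers move at their own pace and stop on an object; "force" is the grip in N (left out, the last holds). Time passes only in rows, so rows that do not move let the fingers close. It gives the time, the measured TCP pose, the force and the opening at its end, in the units of the state.
- bot.get_obs(): the state, without advancing time (a new reading comes with each control period).
- bot.get_image(name): name is "scene" or "top" or "wrist"; returns a dict with "color" (420x560x3 uint8, red, green, blue), "camera_matrix" (3x3 intrinsics, pixels), "rvec" (rotation vector, rad) and "tvec" (3), from world to camera coordinates, as OpenCV has them. Camera axes: x right, y down, z forward; pixel columns grow to the right and rows downward; lengths in m; the calibration is good to about 2 mm. A picture is of the moment at which its call begins. There is no depth.
- bot.sign_off(): hands the job in, once; it reports no verdict.
The state is a dict: "time": time; "joint_positions": joint angles; "dq": joint speeds; "joint_torque": joint torques, N m; "ee_pos": TCP position; "eef_rot": TCP orientation; "ft_force": force on the tool from outside, world axes, zero at the start; "torque": the same for the moment, N m; "width": finger opening in m.
Only numpy, scipy, OpenCV 4.12 (cv2) and the standard library are available. Lean on these libraries where they do the work, as an engineer would, in place of code of your own. Each camera call takes 0.05 s, during which the arm holds its last target.

## Working session

There is one attempt and no reset: what is moved stays moved. The work goes in short steps, Python scripts to look and compute and a tool call to move; the robot and the scene stay as the last step left them, time stands still between calls to the robot, and variables do not carry over. Pictures are saved under pics/ and viewed, and the job is handed in when it is done.

Besides the shell and the picture viewer there is one more tool, called after "Request:" as name(argument=value, ...), one argument or row to a line, values as JSON. step_arm: Moves the arm, as the interface text tells. Its arguments: {"type":"object","properties":{"xyz":{"type":"array","items":{"type":"array","items":{"type":"number"}}},"rotation":{"type":"array","items":{"type":"array","items":{"type":"number"}}},"grip":{"type":"array","items":{"type":"number"}},"force":{"type":"number"}},"required":["xyz","rotation","grip"]}

```bash
mkdir -p pics; ls
cat > h.py <<'E'
import numpy as np, cv2
from bench import bot
def snap(n,f):
    d=bot.get_image(n); cv2.imwrite(f'pics/{f}.png',d['color'][:,:,::-1]); np.savez(f'pics/{f}.npz',**{k:d[k] for k in('color','camera_matrix','rvec','tvec')}); return d
def load(f): return np.load(f'pics/{f}.npz')
def ray(d,u,v,z):
    K=d['camera_matrix'];R=cv2.Rodrigues(np.array(d['rvec'],float))[0];t=np.array(d['tvec'],float).ravel()
    r=R.T@np.linalg.inv(K)@np.array([u,v,1.]); c=-R.T@t
    return c+r*(z-c[2])/r[2]
def proj(d,P):
    return cv2.projectPoints(np.array(P,float).reshape(-1,3),np.array(d['rvec'],float),np.array(d['tvec'],float),d['camera_matrix'],None)[0].reshape(-1,2)
def crop(f,u0,v0,u1,v1,s,out):
    im=load(f)['color'][v0:v1,u0:u1,::-1]; cv2.imwrite(f'pics/{out}.png',cv2.resize(im,None,fx=s,fy=s,interpolation=cv2.INTER_CUBIC))
E
python3 - <<'E'
from h import *
for n in('scene','top','wrist'): snap(n,n+'0')
o=bot.get_obs(); print(o)
for n in('scene0','top0'):
    d=load(n);R=cv2.Rodrigues(d['rvec'])[0];print(n,-R.T@d['tvec'].ravel(),d['camera_matrix'])
E
```

```text
pics
{'time': 0.15, 'joint_positions': array([-0.85477032,  0.5016554 , -0.42680069,  1.55117646,  0.22077054,
        1.13831269, -0.21031345]), 'dq': array([-5.45017285e-04, -3.33926296e-03, -8.44949147e-04, -2.97416290e-03,
        8.49714319e-05,  1.71566541e-05,  1.48094266e-03]), 'joint_torque': array([-7.20991316e-03, -5.67105603e+01, -5.82543969e+00, -2.79454029e+01,
       -6.86898571e-02,  2.64337251e-02,  1.09971954e-04]), 'ee_pos': array([0.28418413, 0.58399243, 0.22591367]), 'eef_rot': array([[-8.99206785e-01,  4.37523288e-01, -7.28912398e-04],
       [ 4.37523888e-01,  8.99205809e-01, -1.32669664e-03],
       [ 7.49815865e-05, -1.51189121e-03, -9.99998854e-01]]), 'ft_force': array([ 0.61480556, -0.74385034,  0.42372951]), 'torque': array([-0.00352521,  0.03004044, -0.00125685]), 'width': 0.09166613903973017}
scene0 [ 1.55247371 -0.03329524  1.03462611] [[520.22142734   0.         270.22698565]
 [  0.         520.22142734 212.74109479]
 [  0.           0.           1.        ]]
top0 [0.3349255  0.04319886 1.67928151] [[471.41163294   0.         278.23456209]
 [  0.         471.41163294 207.12970848]
 [  0.           0.           1.        ]]
```

View pics/scene0.png

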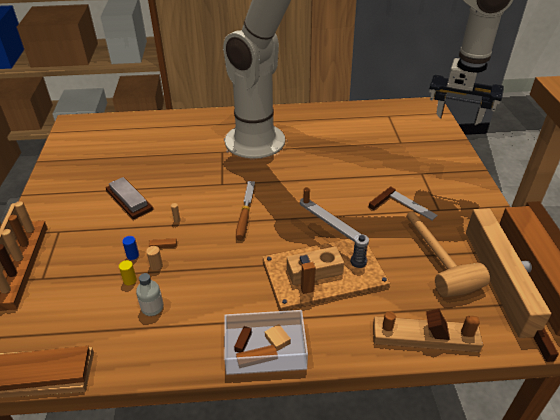

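View pics/top0.png

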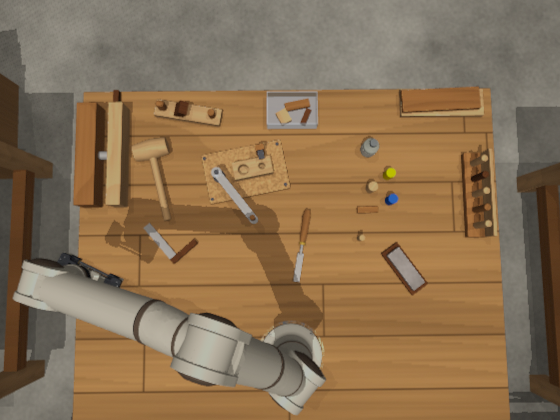

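View pics/wrist0.png

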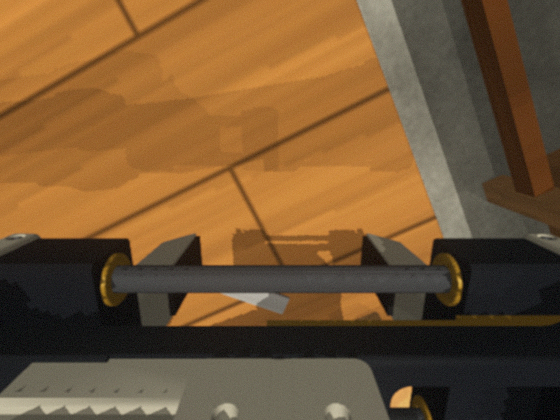

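Scene view: bare wooden cylinders at (154,258) (short and wide) and (176,214) (thin). Possible mix-ups: yellow cylinder (127,273), blue cylinder (130,248), file-rack handles (10,240), and the glue bottle (150,295). In the top view, the wide dowel is at (372,186), the narrow one at (361,237), yellow at (391,173), blue at (392,199), and the jig at (245,172). I'll check these in crops.

Run:
```python
from h import *
crop('top0',340,130,420,250,5,'c1'); crop('top0',195,130,295,230,6,'c2'); crop('scene0',100,180,220,320,4,'c3'); crop('scene0',255,175,395,315,4,'c4')
```

```text
(no output)
```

View pics/c1.png

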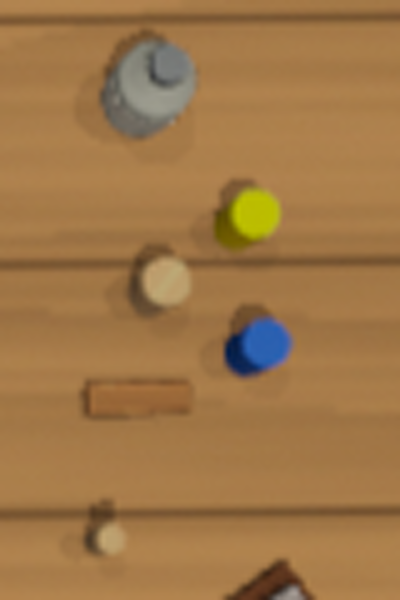

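View pics/c2.png

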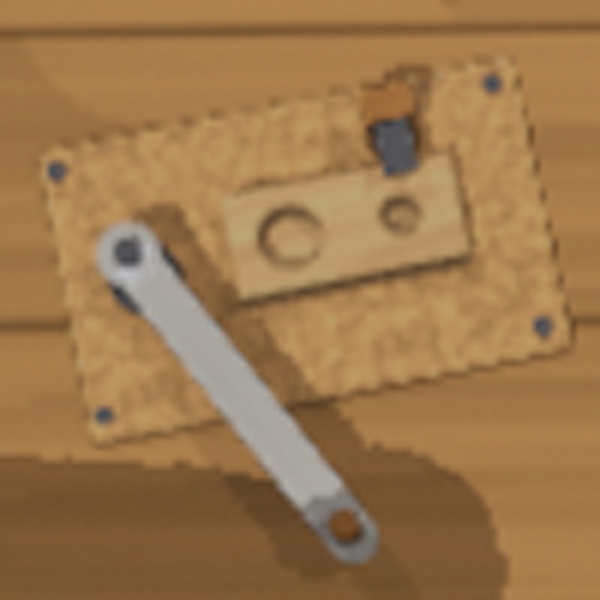

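View pics/c3.png

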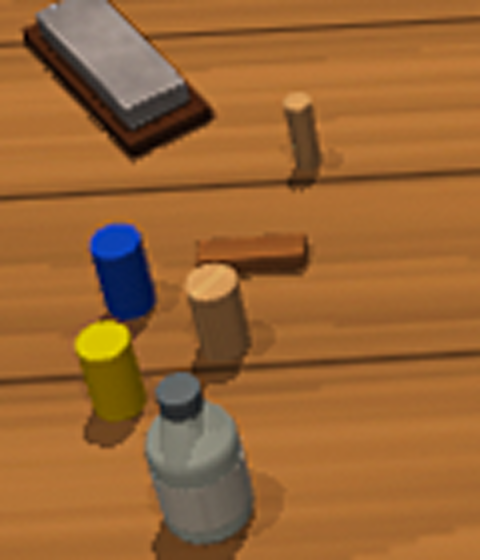

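View pics/c4.png

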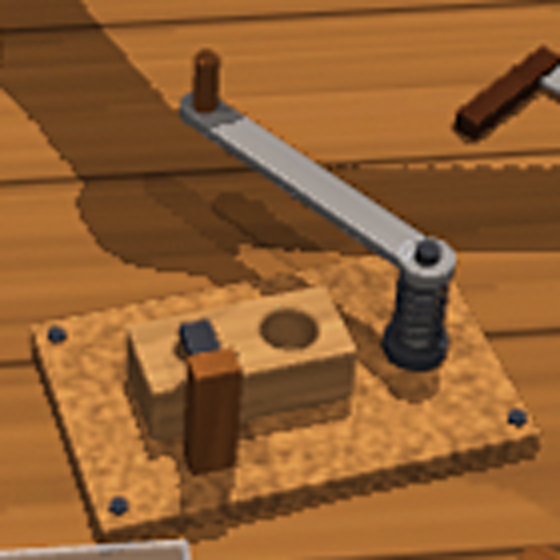

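```bash
cat > tri.py <<'E'
from h import *
T=load('top0');S=load('scene0')
def cp(x,y,u0,v0,s): return u0+(x+.5)/s-.5, v0+(y+.5)/s-.5
def tri(a,b):
    P=[]
    for d in(T,S):
        P.append(d['camera_matrix']@np.c_[cv2.Rodrigues(d['rvec'])[0],d['tvec'].ravel()])
    X=cv2.triangulatePoints(P[0],P[1],np.array(a,float),np.array(b,float)).ravel();return X[:3]/X[3]
E
python3 - <<'E'
from tri import *
np.set_printoptions(precision=4,suppress=True)
pts={'wide':(cp(166,281,340,130,5),cp(213,282,100,180,4),.06),
'narrow':(cp(110,539,340,130,5),cp(298,102,100,180,4),.06),
'wbore':(cp(290,237,195,130,6),cp(289,329,255,175,4),.063),
'knobtop':(cp(346,525,195,130,6),cp(206,56,255,175,4),.148),
'pivot':(cp(127,250,195,130,6),cp(428,250,255,175,4),.11)}
for k,(a,b,z) in pts.items(): print(k,ray(T,*a,z),ray(S,*b,z),tri(a,b))
for k,x,y,z in [('nbore',401,214,.063),('b1',240,198,.063),('b2',453,150,.063),('b3',470,252,.063),('b4',247,299,.063),('c1',43,153,.018),('c2',512,58,.018),('c3',575,345,.018),('c4',98,442,.018),('post',388,100,.11)]:
    print(k,ray(T,*cp(x,y,195,130,6),z))
for k,x,y,z in [('glueT',170,62,.115),('blue',268,342,.06),('yel',256,214,.06),('off',138,398,.016)]:
    print(k,ray(T,*cp(x,y,340,130,5),z))
E
```

```text
wide [ 0.5798 -0.2961  0.06  ] [ 0.5815 -0.2903  0.06  ] [ 0.5798 -0.2932  0.0587]
narrow [ 0.4012 -0.2517  0.06  ] [ 0.4045 -0.2474  0.06  ] [ 0.4012 -0.2498  0.0575]
wbore [0.643  0.1547 0.063 ] [0.6451 0.1587 0.063 ] [0.6436 0.1571 0.0614]
knobtop [0.4678 0.119  0.148 ] [0.4695 0.1235 0.148 ] [0.4681 0.1216 0.147 ]
pivot [0.6276 0.2431 0.11  ] [0.6281 0.2469 0.11  ] [0.628  0.2452 0.1098]
nbore [0.6559 0.0902 0.063 ]
b1 [0.6663 0.1836 0.063 ]
b2 [0.6933 0.0597 0.063 ]
b3 [0.6331 0.0504 0.063 ]
b4 [0.6069 0.1796 0.063 ]
c1 [0.7041 0.3051 0.018 ]
c2 [0.7591 0.0242 0.018 ]
c3 [ 0.5847 -0.0111  0.018 ]
c4 [0.5299 0.2716 0.018 ]
post [0.7121 0.0957 0.11  ]
glueT [ 0.7215 -0.2923  0.115 ]
blue [ 0.5363 -0.3655  0.06  ]
yel [ 0.6263 -0.3605  0.06  ]
off [ 0.5027 -0.2826  0.016 ]
```

```bash
cat >> h.py <<'E'
def st():
    o=bot.get_obs(); R=np.array(o['eef_rot']); print('t',round(o['time'],2),'p',np.round(o['ee_pos'],4),'yawJaw',round(float(np.degrees(np.arctan2(R[1,1],R[0,1]))),2),'tilt',np.round(R[:2,2],4),'F',np.round(o['ft_force'],2),'w',round(o['width'],4),'q',np.round(o['joint_positions'],2)); return o
def go(target,R=None):
    o=bot.get_obs(); R=np.array(o['eef_rot']) if R is None else R
    d=R.T@(np.array(target)-o['ee_pos'])*1000; print('delta tool mm',np.round(d,1),'len',round(float(np.linalg.norm(d)))); return d
E
grep -n . /dev/null
python3 - <<'E'
from h import *
st()
a=np.radians(101.1)
y=np.array([np.cos(a),np.sin(a),0]);z=np.array([0,0,-1.]);R=np.c_[np.cross(y,z),y,z]
go([0.58,-.293,.226],R); print(R)
E
```

```text
t 0.15 p [0.2842 0.584  0.2259] yawJaw 64.05 tilt [-0.0007 -0.0013] F [ 0.61 -0.74  0.42] w 0.0917 q [-0.85  0.5  -0.43  1.55  0.22  1.14 -0.21]
delta tool mm [-1.214e+02 -9.175e+02 -1.000e-01] len 926
[[-0.98129266 -0.19252197  0.        ]
 [-0.19252197  0.98129266  0.        ]
 [-0.          0.         -1.        ]]
```

Request:
step_arm(
  xyz=[
    [0,0,0],
    [0,0,0],
    [0,0,0],
    [0,0,0],
    [0,0,0],
  ],
  rotation=[
    [0,0,-7.4],
    [0,0,-7.4],
    [0,0,-7.4],
    [0,0,-7.4],
    [0,0,-7.4],
  ],
  grip=[80,70,65,65,65],
  force=15,
)

```text
time: 0.65
ee_pos: [0.2842, 0.5842, 0.2263]
eef_rot: [[-0.98, -0.197, -0.0], [-0.197, 0.98, -0.001], [0.001, -0.001, -1.0]]
ft_force: [-0.2, -1.1, 0.4]
width: 0.0611
```

Request:
step_arm(
  xyz=[
    [-12,-20,0],
    [-12,-35,0],
    [-12,-38,0],
    [-12,-40,0],
    [-12,-40,0],
    [-12,-40,0],
    [-12,-40,0],
    [-12,-40,0],
    [-12,-40,0],
    [-10,-40,0],
  ],
  rotation=[
    [0,0,0],
    [0,0,0],
    [0,0,0],
    [0,0,0],
    [0,0,0],
    [0,0,0],
    [0,0,0],
    [0,0,0],
    [0,0,0],
    [0,0,0],
  ],
  grip=[65,65,65,65,65,65,65,65,65,65],
)

```text
time: 1.65
ee_pos: [0.4723, 0.2393, 0.2266]
eef_rot: [[-0.981, -0.192, 0.0], [-0.192, 0.981, -0.0], [-0.0, -0.0, -1.0]]
ft_force: [1.8, 0.1, -0.1]
width: 0.0595
```

Run:
```python
from h import *
st();go([0.58,-.293,.226])
```

```text
t 1.65 p [0.4723 0.2393 0.2266] yawJaw 101.05 tilt [ 0.0001 -0.    ] F [ 1.77  0.08 -0.09] w 0.0595 q [-0.11  0.29 -0.48  1.85  0.15  1.04  1.11]
delta tool mm [  -3.7 -543.1    0.7] len 543
```

Request:
step_arm(
  xyz=[
    [0,-42,0],
    [0,-42,0],
    [0,-42,0],
    [0,-42,0],
    [0,-42,0],
    [0,-42,0],
    [0,-42,0],
    [0,-42,0],
    [0,-42,0],
    [0,-42,0],
    [-2,-42,0],
    [0,-42,0],
  ],
  rotation=[
    [0,0,0],
    [0,0,0],
    [0,0,0],
    [0,0,0],
    [0,0,0],
    [0,0,0],
    [0,0,0],
    [0,0,0],
    [0,0,0],
    [0,0,0],
    [0,0,0],
    [0,0,0],
  ],
  grip=[65,65,65,65,65,65,65,65,65,65,65,65],
)

```text
time: 2.85
ee_pos: [0.5704, -0.2547, 0.2264]
eef_rot: [[-0.981, -0.192, -0.0], [-0.192, 0.981, 0.0], [0.0, 0.0, -1.0]]
ft_force: [0.4, -0.4, -0.2]
width: 0.0595
```

Request:
step_arm(
  xyz=[
    [-1,-22,0],
    [0,0,0],
    [0,0,0],
  ],
  rotation=[
    [0,0,0],
    [0,0,0],
    [0,0,0],
  ],
  grip=[65,65,65],
)

```text
time: 3.15
ee_pos: [0.5751, -0.2744, 0.226]
eef_rot: [[-0.982, -0.191, -0.001], [-0.191, 0.982, 0.001], [0.001, 0.001, -1.0]]
ft_force: [0.3, 0.5, -0.9]
width: 0.0597
```

Run:
```python
from h import *
st();go([0.58,-.293,.226])
d=snap('wrist','w1'); print(proj(d,[[.58,-.293,.06],[.58,-.293,0]]))
snap('top','t1');snap('scene','s1')
```

```text
t 3.15 p [ 0.5751 -0.2744  0.226 ] yawJaw 101.01 tilt [-0.0011  0.0012] F [ 0.32  0.48 -0.87] w 0.0597 q [ 0.56  0.45 -0.21  1.59  0.1   1.11  2.08]
delta tool mm [ -1.2 -19.2  -0. ] len 19
[[263.46410449 190.73242402]
 [265.95247963 180.66873533]]
```

View pics/w1.png

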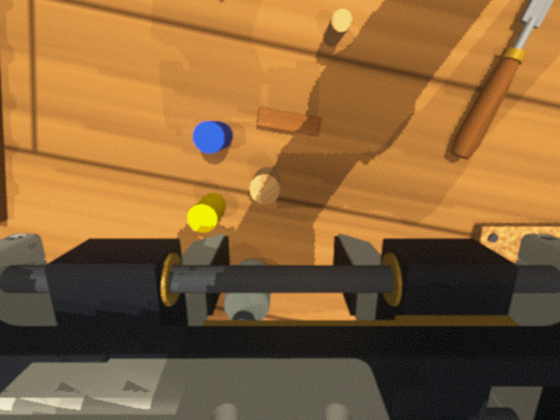

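The wrist view shows the wide dowel's top at about (264,189). Blue is at (211,137), yellow at (203,218), the narrow dowel at (341,20), and the glue bottle is under the gripper bar at (245,300). I'll zoom in.

Run:
```python
from h import *
crop('w1',235,160,295,220,10,'c5'); crop('w1',315,0,375,50,10,'c6')
```

```text
(no output)
```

View pics/c5.png

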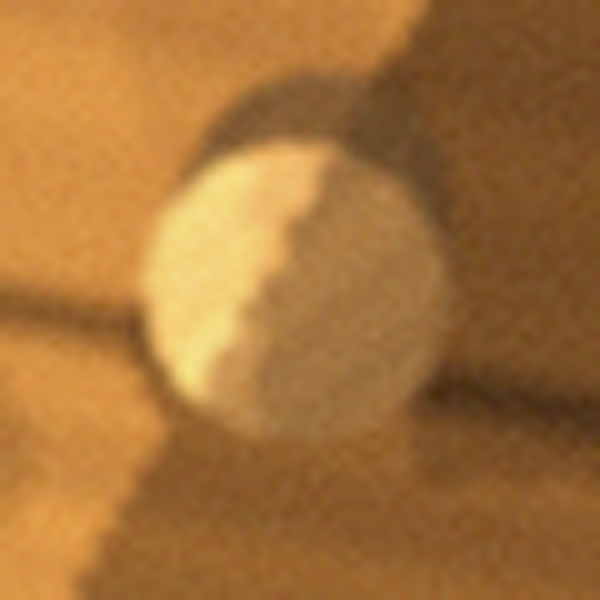

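View pics/c6.png

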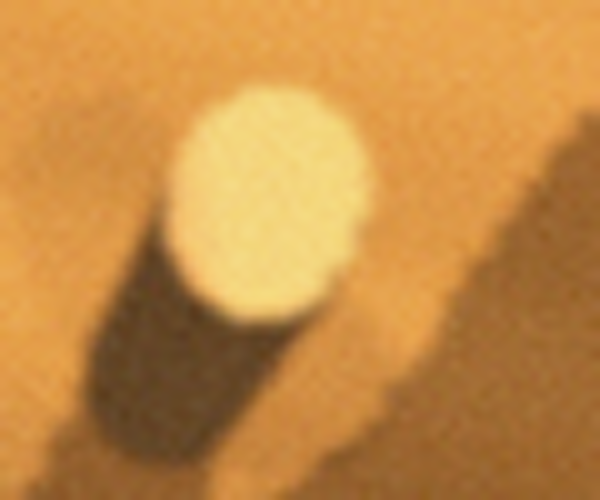

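Run:
```python
from h import *
d=load('w1')
p=ray(d,264.15,188.55,.06);q=ray(d,341.35,19.85,.06);print(p,q)
R=cv2.Rodrigues(d['rvec'])[0];print(-R.T@d['tvec'].ravel())
st();go([*p[:2],.226]);go([.580,-.2925,.226])
print(proj(load('t1'),[[.58,-.293,.06]]))
```

```text
[ 0.57741782 -0.29268911  0.06      ] [ 0.39993301 -0.24900447  0.06      ]
[ 0.50527723 -0.28855418  0.38377881]
t 3.3 p [ 0.5757 -0.2725  0.2267] yawJaw 101.2 tilt [-0.0001  0.001 ] F [-0.45  0.55  0.53] w 0.0596 q [ 0.56  0.45 -0.21  1.59  0.1   1.11  2.09]
delta tool mm [  2.3 -20.1   0.6] len 20
delta tool mm [ -0.3 -20.4   0.6] len 20
[[371.90883724 185.75398201]]
```

Request:
step_arm(
  xyz=[
    [1,-20,0],
    [0,0,20],
    [0,0,30],
    [0,0,30],
    [0,0,30],
    [0,0,10],
    [0,0,0],
  ],
  rotation=[
    [0,0,0],
    [0,0,0],
    [0,0,0],
    [0,0,0],
    [0,0,0],
    [0,0,0],
    [0,0,0],
  ],
  grip=[65,65,65,65,65,65,65],
)

```text
time: 4.0
ee_pos: [0.5775, -0.2927, 0.1053]
eef_rot: [[-0.981, -0.193, -0.003], [-0.193, 0.981, 0.002], [0.003, 0.002, -1.0]]
ft_force: [0.3, 0.8, 1.1]
width: 0.0599
```

Run:
```python
from h import *
st();go([0.5787,-.2927,.040])
d=snap('wrist','w2'); print(proj(d,[[.5787,-.2927,.06]]))
```

```text
t 4.0 p [ 0.5775 -0.2927  0.1053] yawJaw 101.15 tilt [-0.003   0.0019] F [0.27 0.83 1.13] w 0.0599 q [ 0.57  0.6  -0.19  1.65  0.14  0.9   2.09]
delta tool mm [-1.4 -0.4 65.3] len 65
[[280.65636112 227.48030666]]
```

View pics/w2.png

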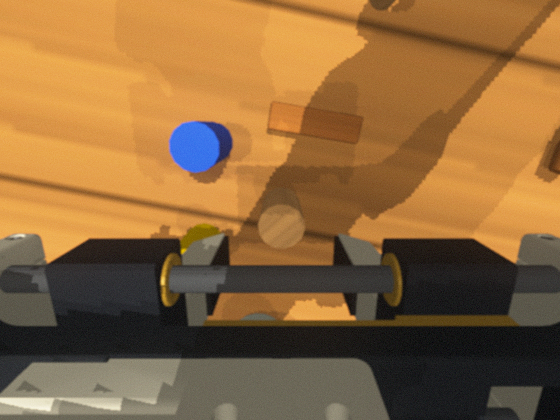

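The dowel's top is at about (281,227), within 1 px of the prediction and centred between the jaws (228 and 335). Next I descend and grip.

Request:
step_arm(
  xyz=[
    [-1,0,20],
    [0,0,20],
    [0,0,20],
    [0,0,5],
    [0,0,0],
    [0,0,0],
    [0,0,0],
    [0,0,0],
    [0,0,0],
    [0,0,0],
  ],
  rotation=[
    [0,0,0],
    [0,0,0],
    [0,0,0],
    [0,0,0],
    [0,0,0],
    [0,0,0],
    [0,0,0],
    [0,0,0],
    [0,0,0],
    [0,0,0],
  ],
  grip=[65,65,65,65,65,25,25,25,25,25],
  force=15,
)

```text
time: 5.05
ee_pos: [0.5799, -0.2944, 0.0424]
eef_rot: [[-0.981, -0.192, 0.001], [-0.192, 0.981, -0.0], [-0.001, -0.001, -1.0]]
ft_force: [-0.4, -0.3, 3.8]
width: 0.0335
```

Run:
```python
from h import *
st()
d=snap('wrist','w3');
```

```text
t 5.05 p [ 0.5799 -0.2944  0.0424] yawJaw 101.06 tilt [ 0.0011 -0.0004] F [-0.39 -0.27  3.8 ] w 0.0335 q [ 0.56  0.69 -0.18  1.68  0.16  0.79  2.07]
```

View pics/w3.png

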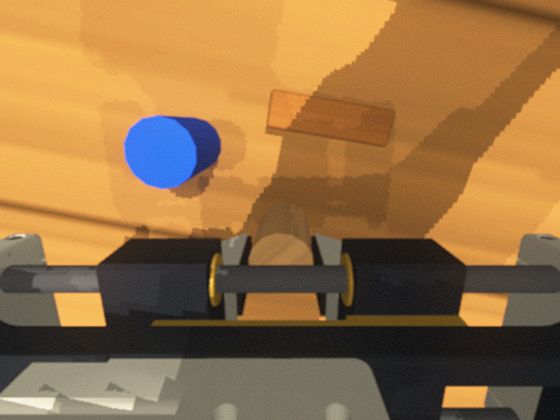

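Request:
step_arm(
  xyz=[
    [0,0,-10],
    [0,0,-30],
    [0,0,-40],
    [0,0,-40],
    [0,0,-20],
    [0,0,0],
  ],
  rotation=[
    [0,0,0],
    [0,0,0],
    [0,0,0],
    [0,0,0],
    [0,0,0],
    [0,0,0],
  ],
  grip=[25,25,25,25,25,25],
)

```text
time: 5.7
ee_pos: [0.5818, -0.2953, 0.1865]
eef_rot: [[-0.981, -0.192, 0.007], [-0.192, 0.981, -0.003], [-0.006, -0.005, -1.0]]
ft_force: [-0.2, -0.5, -0.1]
width: 0.0341
```

Run:
```python
from h import *
st();go([.69,.157,.19])
```

```text
t 5.7 p [ 0.5818 -0.2953  0.1865] yawJaw 101.05 tilt [ 0.0067 -0.0034] F [-0.16 -0.5  -0.1 ] w 0.0341 q [ 0.58  0.51 -0.2   1.6   0.12  1.04  2.1 ]
delta tool mm [-193.   423.2   -4.3] len 465
```

Request:
step_arm(
  xyz=[
    [-16,25,0],
    [-16,36,0],
    [-16,36,0],
    [-16,36,0],
    [-16,36,0],
    [-16,36,0],
    [-16,36,0],
    [-16,36,0],
    [-16,36,0],
    [-16,36,0],
    [-16,36,0],
    [-16,36,0],
  ],
  rotation=[
    [0,0,0],
    [0,0,0],
    [0,0,0],
    [0,0,0],
    [0,0,0],
    [0,0,0],
    [0,0,0],
    [0,0,0],
    [0,0,0],
    [0,0,0],
    [0,0,0],
    [0,0,0],
  ],
  grip=[25,25,25,25,25,25,25,25,25,25,25,25],
)

```text
time: 6.9
ee_pos: [0.6862, 0.157, 0.1801]
eef_rot: [[-0.981, -0.192, -0.003], [-0.192, 0.981, -0.001], [0.003, -0.0, -1.0]]
ft_force: [0.9, 0.3, -0.4]
width: 0.0338
```

Request:
step_arm(
  xyz=[
    [0,0,0],
    [0,0,0],
    [0,0,0],
  ],
  rotation=[
    [0,0,0],
    [0,0,0],
    [0,0,0],
  ],
  grip=[25,25,25],
)

```text
time: 7.2
ee_pos: [0.6866, 0.1538, 0.1805]
eef_rot: [[-0.982, -0.19, -0.002], [-0.19, 0.982, -0.002], [0.002, -0.001, -1.0]]
ft_force: [-0.3, -0.9, -0.3]
width: 0.0338
```

Run:
```python
from h import *
st();go([.6435,.1567,.19])
d=snap('wrist','w4');print(proj(d,[[.6435,.1567,.063],[.656,.092,.063]]))
crop('w4',170,40,430,240,3,'c7')
```

```text
t 7.2 p [0.6866 0.1538 0.1805] yawJaw 100.98 tilt [-0.0018 -0.0018] F [-0.26 -0.9  -0.31] w 0.0338 q [-0.07  0.62 -0.28  1.44  0.18  1.11  1.37]
delta tool mm [41.7 11.  -9.4] len 44
[[293.25117682 156.68219134]
 [221.3385049  156.62534186]]
```

View pics/w4.png

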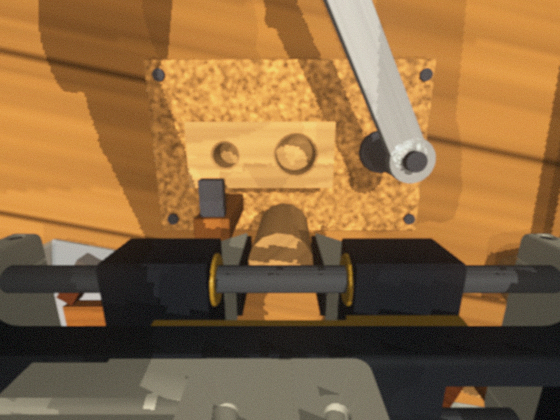

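View pics/c7.png

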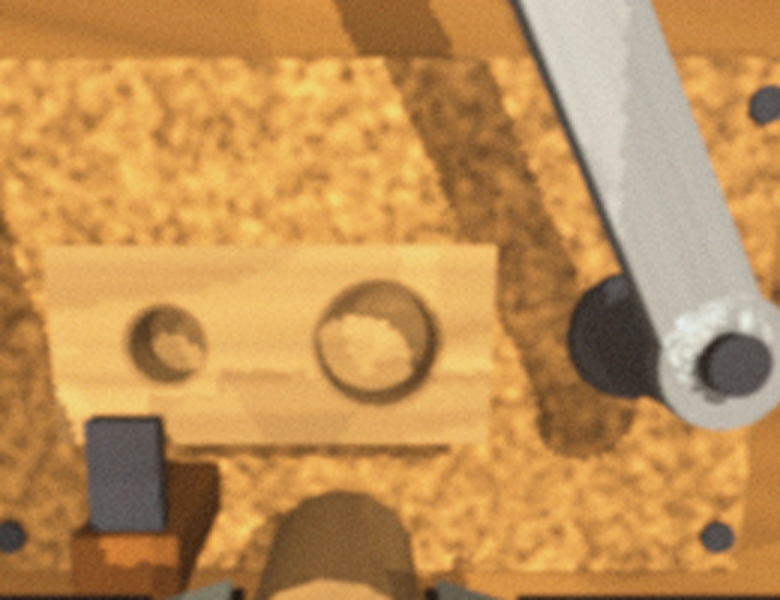

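The wrist view shows the wide bore at about (295.5,153.5), the narrow bore at (225.5,154), and the held dowel pointing down at (280,225). The block's edges are level in the image, so the jaws line up with the jig.

Run:
```python
from h import *
d=load('w4')
p=ray(d,295.5,153.5,.063);q=ray(d,225.5,154.2,.063);print(p,q, np.linalg.norm(p-q))
st();go([*p[:2],.18])
```

```text
[0.64027982 0.15813679 0.063     ] [0.65309126 0.09542961 0.063     ] 0.06400253004914386
t 7.25 p [0.6868 0.1533 0.1809] yawJaw 100.92 tilt [-0.0013 -0.0018] F [ 0.28 -0.63 -0.16] w 0.0337 q [-0.07  0.62 -0.28  1.44  0.18  1.11  1.37]
delta tool mm [44.8 13.6  0.9] len 47
```

```bash
cat > ov.py <<'E'
from h import *
def overlay(f,o,dx,dy,foot,r,L,out,box=(230,190,330,240),s=8):
    d=load(f);R=np.array(o['eef_rot']);p=np.array(o['ee_pos']);im=cv2.resize(d['color'][box[1]:box[3],box[0]:box[2],::-1],None,fx=s,fy=s,interpolation=cv2.INTER_CUBIC)
    a=np.linspace(0,2*np.pi,90)
    for zz,c in((foot,(0,0,255)),(foot-L,(0,255,0))):
        P=np.c_[dx+r*np.cos(a),dy+r*np.sin(a),np.full(90,zz)]@R.T+p
        u=proj(d,P); u=((u-np.array(box[:2])+.5)*s-.5).round().astype(int)
        cv2.polylines(im,[u.reshape(-1,1,2)],True,c,1)
    cv2.imwrite(f'pics/{out}.png',im)
E
python3 - <<'E'
from ov import *
o=bot.get_obs()
overlay('w4',o,0,0,.0424,.017,.06,'o1')
E
```

```text
(no output)
```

View pics/o1.png

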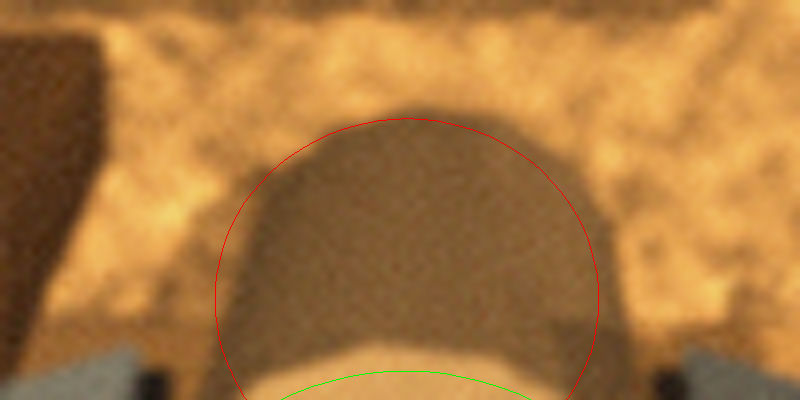

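Run:
```python
from h import *
st();go([.643,.1562,.113])
```

```text
t 7.25 p [0.6868 0.1533 0.1809] yawJaw 100.92 tilt [-0.0013 -0.0018] F [ 0.28 -0.63 -0.16] w 0.0337 q [-0.07  0.62 -0.28  1.44  0.18  1.11  1.37]
delta tool mm [42.4 11.2 67.9] len 81
```

Request:
step_arm(
  xyz=[
    [22,6,0],
    [20,5,0],
    [0,0,20],
    [0,0,20],
    [0,0,20],
    [0,0,8],
    [0,0,0],
    [0,0,0],
  ],
  rotation=[
    [0,0,0],
    [0,0,0],
    [0,0,0],
    [0,0,0],
    [0,0,0],
    [0,0,0],
    [0,0,0],
    [0,0,0],
  ],
  grip=[25,25,25,25,25,25,25,25],
)

```text
time: 8.05
ee_pos: [0.6443, 0.1579, 0.1144]
eef_rot: [[-0.982, -0.191, 0.001], [-0.191, 0.982, 0.0], [-0.001, -0.0, -1.0]]
ft_force: [0.7, -0.0, -0.2]
width: 0.0337
```

Run:
```python
from h import *
st();go([.643,.1562,.113])
snap('scene','s5'); crop('s5',270,170,400,310,5,'c8')
snap('wrist','w5'); crop('w5',180,150,400,260,3.5,'c9')
```

```text
t 8.05 p [0.6443 0.1579 0.1144] yawJaw 100.99 tilt [0.0008 0.    ] F [ 0.7  -0.01 -0.25] w 0.0337 q [-0.09  0.62 -0.28  1.61  0.2   0.94  1.33]
delta tool mm [ 1.6 -1.4  1.4] len 3
```

View pics/c8.png

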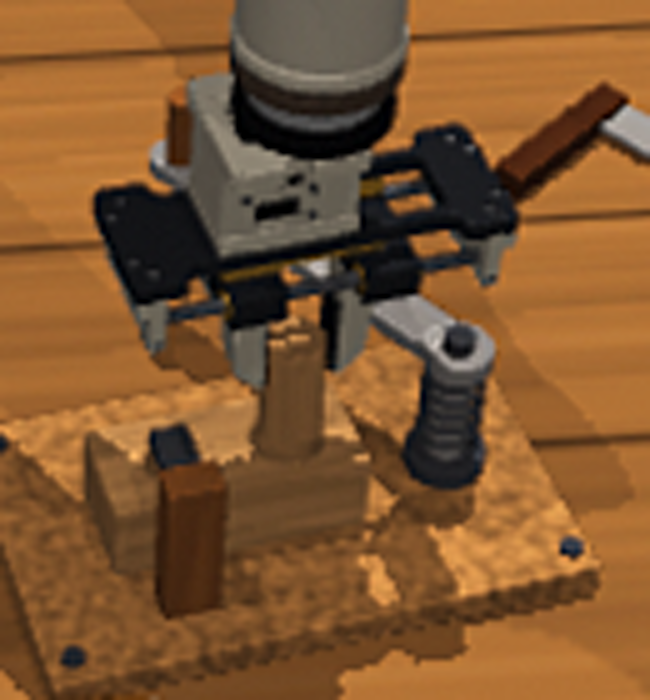

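View pics/c9.png

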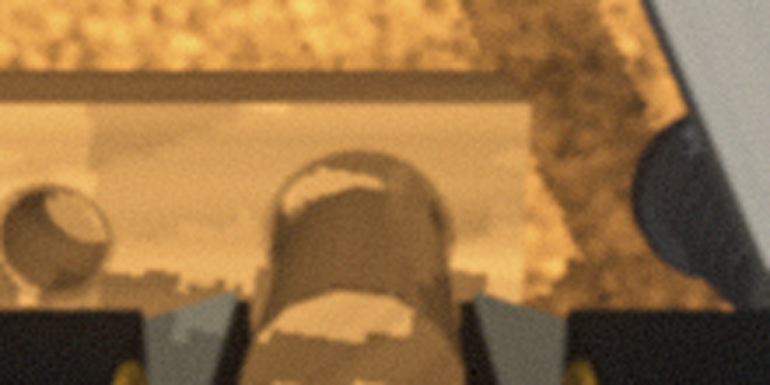

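Run:
```python
from ov import *
o=bot.get_obs();st()
overlay('w5',o,0.001,0.001,.0424,.017,.06,'o2',box=(240,170,330,245),s=8)
d=load('w5');im=cv2.imread('pics/o2.png')
a=np.linspace(0,2*np.pi,90)
for (x,y),c in (((.6405,.158),(255,0,0)),):
    u=proj(d,np.c_[x+.0185*np.cos(a),y+.0185*np.sin(a),np.full(90,.063)]);u=((u-[240,170]+.5)*8-.5).round().astype(int)
    cv2.polylines(im,[u.reshape(-1,1,2)],True,c,1)
cv2.imwrite('pics/o2.png',im)
```

```text
t 8.15 p [0.6447 0.1585 0.115 ] yawJaw 101.03 tilt [0.002  0.0005] F [-0.25  1.12 -0.33] w 0.0334 q [-0.09  0.62 -0.28  1.61  0.2   0.94  1.33]
```

View pics/o2.png

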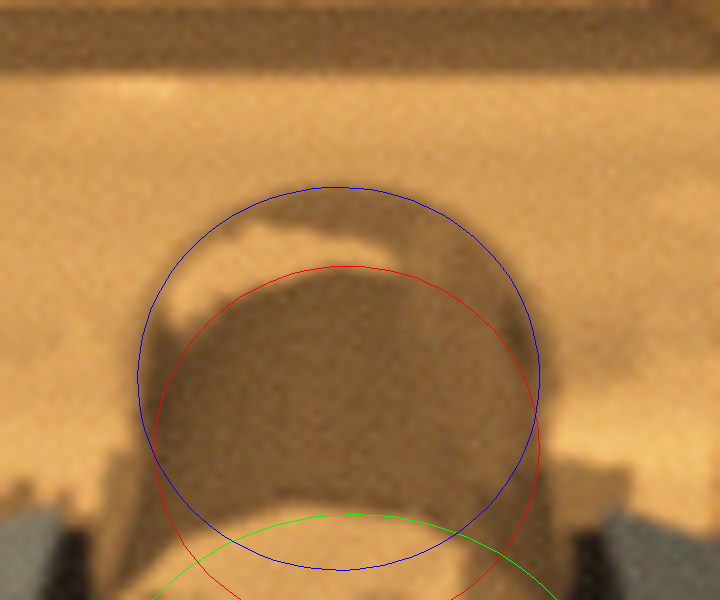

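The wrist overlay shows the foot about 3 mm too far along +x relative to the bore. I'll correct that and lower it gently.

Request:
step_arm(
  xyz=[
    [2.7,-1,0],
    [0,0,0],
    [0,0,4],
    [0,0,4],
    [0,0,4],
    [0,0,4],
    [0,0,0],
  ],
  rotation=[
    [0,0,0],
    [0,0,0],
    [0,0,0],
    [0,0,0],
    [0,0,0],
    [0,0,0],
    [0,0,0],
  ],
  grip=[25,25,25,25,25,25,25],
)

```text
time: 8.85
ee_pos: [0.6409, 0.1569, 0.0967]
eef_rot: [[-0.981, -0.192, -0.001], [-0.192, 0.981, -0.0], [0.001, 0.0, -1.0]]
ft_force: [0.5, 0.2, -1.3]
width: 0.0335
```

Run:
```python
from h import *
st()
```

```text
t 8.85 p [0.6409 0.1569 0.0967] yawJaw 101.06 tilt [-0.0009 -0.0001] F [ 0.48  0.24 -1.26] w 0.0335 q [-0.09  0.64 -0.27  1.62  0.21  0.91  1.33]
```

Request:
step_arm(
  xyz=[
    [0,0,5],
    [0,0,5],
    [0,0,5],
    [0,0,5],
    [0,0,4],
    [0,0,0],
  ],
  rotation=[
    [0,0,0],
    [0,0,0],
    [0,0,0],
    [0,0,0],
    [0,0,0],
    [0,0,0],
  ],
  grip=[25,25,25,25,25,25],
)

```text
time: 9.45
ee_pos: [0.6413, 0.1573, 0.0731]
eef_rot: [[-0.981, -0.192, -0.0], [-0.192, 0.981, 0.0], [0.0, 0.0, -1.0]]
ft_force: [1.4, 1.0, -1.9]
width: 0.0334
```

Run:
```python
from h import *
st()
```

```text
t 9.45 p [0.6413 0.1573 0.0731] yawJaw 101.06 tilt [-0.0001  0.0004] F [ 1.44  0.98 -1.89] w 0.0334 q [-0.09  0.67 -0.27  1.63  0.22  0.87  1.32]
```

Smooth, with little force. I'll press down a touch more, release, then back off straight up.

Request:
step_arm(
  xyz=[
    [0,0,3],
    [0,0,0],
    [0,0,0],
    [0,0,0],
    [0,0,0],
    [0,0,0],
    [0,0,-5],
    [0,0,-20],
    [0,0,-30],
    [0,0,-40],
    [0,0,0],
  ],
  rotation=[
    [0,0,0],
    [0,0,0],
    [0,0,0],
    [0,0,0],
    [0,0,0],
    [0,0,0],
    [0,0,0],
    [0,0,0],
    [0,0,0],
    [0,0,0],
    [0,0,0],
  ],
  grip=[25,25,48,48,48,48,48,48,48,48,48],
)

```text
time: 10.55
ee_pos: [0.6452, 0.1585, 0.1726]
eef_rot: [[-0.981, -0.192, 0.01], [-0.192, 0.981, 0.003], [-0.011, 0.001, -1.0]]
ft_force: [1.5, 0.6, 0.3]
width: 0.0443
```

Run:
```python
from h import *
st()
snap('scene','s6'); crop('s6',270,200,400,310,5,'c10')
o=bot.get_obs();snap('wrist','w6')
go([.4025,-.2495,.23])
```

```text
t 10.55 p [0.6452 0.1585 0.1726] yawJaw 101.06 tilt [0.0104 0.0028] F [1.5  0.62 0.33] w 0.0443 q [-0.07  0.55 -0.29  1.57  0.18  1.03  1.35]
delta tool mm [ 313.  -353.3  -63.4] len 476
```

View pics/c10.png

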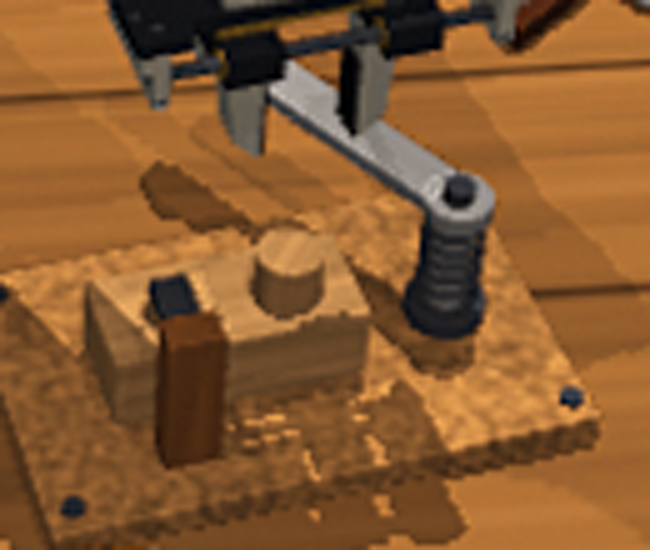

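View pics/w6.png

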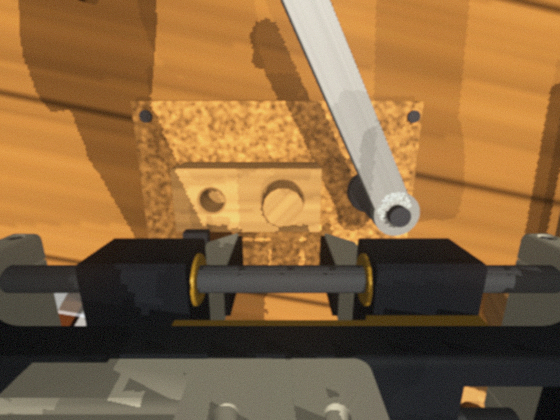

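The wide dowel stands about 24 mm out of its bore (scene crop at (290,270)), and the narrow bore is empty at wrist pixel (212,199). I go for the narrow dowel next.

Request:
step_arm(
  xyz=[
    [10,-12,-25],
    [26,-30,-25],
    [28,-32,-10],
    [28,-32,0],
    [28,-32,0],
    [28,-32,0],
    [28,-32,0],
    [28,-32,0],
    [28,-32,0],
    [28,-32,0],
    [28,-32,0],
    [20,-10,0],
  ],
  rotation=[
    [0,0,0],
    [0,0,0],
    [0,0,0],
    [0,0,0],
    [0,0,0],
    [0,0,0],
    [0,0,0],
    [0,0,0],
    [0,0,0],
    [0,0,0],
    [0,0,0],
    [0,0,0],
  ],
  grip=[55,55,55,55,55,55,55,55,55,55,55,55],
)

```text
time: 11.85
ee_pos: [0.4012, -0.2392, 0.2245]
eef_rot: [[-0.982, -0.187, -0.003], [-0.187, 0.982, -0.0], [0.003, 0.0, -1.0]]
ft_force: [0.5, 0.4, 0.8]
width: 0.0502
```

Request:
step_arm(
  xyz=[
    [0,0,0],
    [0,0,0],
    [0,0,0],
  ],
  rotation=[
    [0,0,0],
    [0,0,0],
    [0,0,0],
  ],
  grip=[55,55,55],
)

```text
time: 12.15
ee_pos: [0.4048, -0.2344, 0.2252]
eef_rot: [[-0.981, -0.194, -0.0], [-0.194, 0.981, 0.001], [0.0, 0.001, -1.0]]
ft_force: [0.3, -0.4, -0.8]
width: 0.0503
```

Run:
```python
from h import *
st();go([.402,-.2495,.11])
d=snap('wrist','w7');print(proj(d,[[.402,-.2495,.06]]))
```

```text
t 12.15 p [ 0.4048 -0.2344  0.2252] yawJaw 101.17 tilt [-0.0005  0.001 ] F [ 0.28 -0.41 -0.77] w 0.0503 q [ 0.58  0.15 -0.12  2.    0.02  0.99  2.21]
delta tool mm [  5.6 -14.4 115.2] len 116
[[267.84784662 184.70248685]]
```

View pics/w7.png

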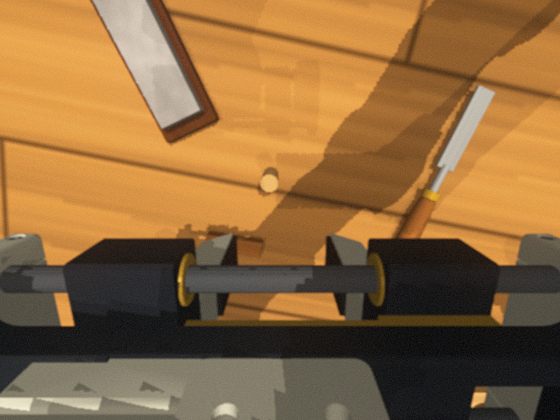

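The narrow dowel's top is at (268.5,182), as predicted allowing for the known wrist bias. The chisel at (430,190) and the stone at (175,100) are clear.

Request:
step_arm(
  xyz=[
    [5,-14.5,0],
    [0,0,20],
    [0,0,40],
    [0,0,40],
    [0,0,15],
    [0,0,0],
    [0,0,0],
  ],
  rotation=[
    [0,0,0],
    [0,0,0],
    [0,0,0],
    [0,0,0],
    [0,0,0],
    [0,0,0],
    [0,0,0],
  ],
  grip=[55,55,55,55,55,55,55],
)

```text
time: 12.9
ee_pos: [0.4029, -0.2502, 0.1109]
eef_rot: [[-0.981, -0.194, 0.0], [-0.194, 0.981, 0.0], [-0.0, 0.0, -1.0]]
ft_force: [1.1, -0.8, -0.2]
width: 0.0503
```

Run:
```python
from h import *
st();go([.402,-.2495,.041])
d=snap('wrist','w8');print(proj(d,[[.402,-.2495,.06]]))
crop('w8',200,160,360,260,5,'c11')
```

```text
t 12.9 p [ 0.4029 -0.2502  0.1109] yawJaw 101.16 tilt [0.     0.0004] F [ 1.06 -0.81 -0.19] w 0.0503 q [ 0.59  0.33 -0.1   2.09  0.05  0.73  2.22]
delta tool mm [ 0.8  0.9 69.9] len 70
[[282.28587563 222.19097384]]
```

View pics/c11.png

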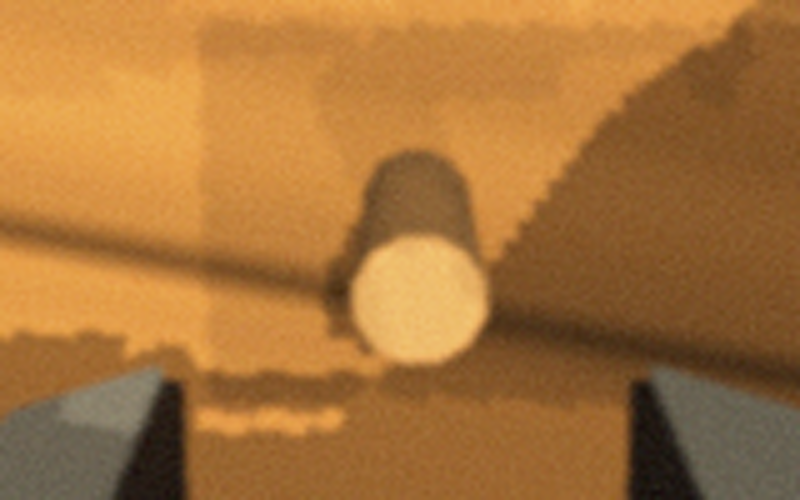

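The narrow dowel is at (284,220), centred between the fingers at 237 and 326. I descend and grip.

Request:
step_arm(
  xyz=[
    [0,0.5,20],
    [0,0,20],
    [0,0,20],
    [0,0,10],
    [0,0,0],
    [0,0,0],
    [0,0,0],
    [0,0,0],
    [0,0,0],
    [0,0,0],
  ],
  rotation=[
    [0,0,0],
    [0,0,0],
    [0,0,0],
    [0,0,0],
    [0,0,0],
    [0,0,0],
    [0,0,0],
    [0,0,0],
    [0,0,0],
    [0,0,0],
  ],
  grip=[55,55,55,55,55,10,10,10,10,10],
  force=15,
)

```text
time: 13.95
ee_pos: [0.4022, -0.2506, 0.0411]
eef_rot: [[-0.981, -0.192, 0.001], [-0.192, 0.981, -0.0], [-0.001, -0.001, -1.0]]
ft_force: [-0.0, 0.2, 2.4]
width: 0.0194
```

Run:
```python
from h import *
st()
```

```text
t 13.95 p [ 0.4022 -0.2506  0.0411] yawJaw 101.05 tilt [ 0.0007 -0.0004] F [-0.05  0.15  2.36] w 0.0194 q [ 0.58  0.45 -0.09  2.12  0.07  0.57  2.2 ]
```

Request:
step_arm(
  xyz=[
    [0,0,-10],
    [0,0,-30],
    [0,0,-40],
    [0,0,-40],
    [0,0,-35],
    [0,0,0],
  ],
  rotation=[
    [0,0,0],
    [0,0,0],
    [0,0,0],
    [0,0,0],
    [0,0,0],
    [0,0,0],
  ],
  grip=[10,10,10,10,10,10],
)

```text
time: 14.55
ee_pos: [0.4051, -0.2522, 0.2013]
eef_rot: [[-0.981, -0.192, 0.009], [-0.192, 0.981, -0.005], [-0.007, -0.007, -1.0]]
ft_force: [0.7, -0.1, -0.1]
width: 0.0194
```

Run:
```python
from h import *
st();go([.698,.09,.19])
```

```text
t 14.55 p [ 0.4051 -0.2522  0.2013] yawJaw 101.05 tilt [ 0.0086 -0.0052] F [ 0.68 -0.09 -0.14] w 0.0194 q [ 0.6   0.19 -0.11  2.02  0.03  0.93  2.24]
delta tool mm [-353.   279.8   12.1] len 451
```

Request:
step_arm(
  xyz=[
    [-20,16,0],
    [-30,24,0],
    [-32,25,0],
    [-32,25,0],
    [-32,25,0],
    [-32,25,0],
    [-32,25,0],
    [-32,25,0],
    [-32,25,0],
    [-32,25,0],
    [-32,25,0],
    [-20,16,3],
  ],
  rotation=[
    [0,0,0],
    [0,0,0],
    [0,0,0],
    [0,0,0],
    [0,0,0],
    [0,0,0],
    [0,0,0],
    [0,0,0],
    [0,0,0],
    [0,0,0],
    [0,0,0],
    [0,0,0],
  ],
  grip=[10,10,10,10,10,10,10,10,10,10,10,10],
)

```text
time: 15.75
ee_pos: [0.7004, 0.0977, 0.1924]
eef_rot: [[-0.981, -0.194, 0.0], [-0.194, 0.981, 0.002], [-0.0, 0.002, -1.0]]
ft_force: [-0.3, -0.9, -1.4]
width: 0.0194
```

Request:
step_arm(
  xyz=[
    [0,0,0],
    [0,0,0],
    [0,0,0],
  ],
  rotation=[
    [0,0,0],
    [0,0,0],
    [0,0,0],
  ],
  grip=[10,10,10],
)

```text
time: 16.05
ee_pos: [0.6987, 0.0921, 0.1923]
eef_rot: [[-0.982, -0.19, -0.001], [-0.19, 0.982, -0.001], [0.002, -0.001, -1.0]]
ft_force: [-0.2, -0.4, -0.1]
width: 0.0196
```

Run:
```python
from h import *
st();go([.654,.0935,.113])
d=snap('wrist','w9')
crop('w9',190,80,390,240,4,'c12')
```

```text
t 16.05 p [0.6987 0.0921 0.1923] yawJaw 100.97 tilt [-0.0013 -0.0014] F [-0.2  -0.43 -0.13] w 0.0196 q [-0.01  0.61 -0.25  1.43  0.16  1.12  1.48]
delta tool mm [43.5 10.  79.4] len 91
```

View pics/c12.png

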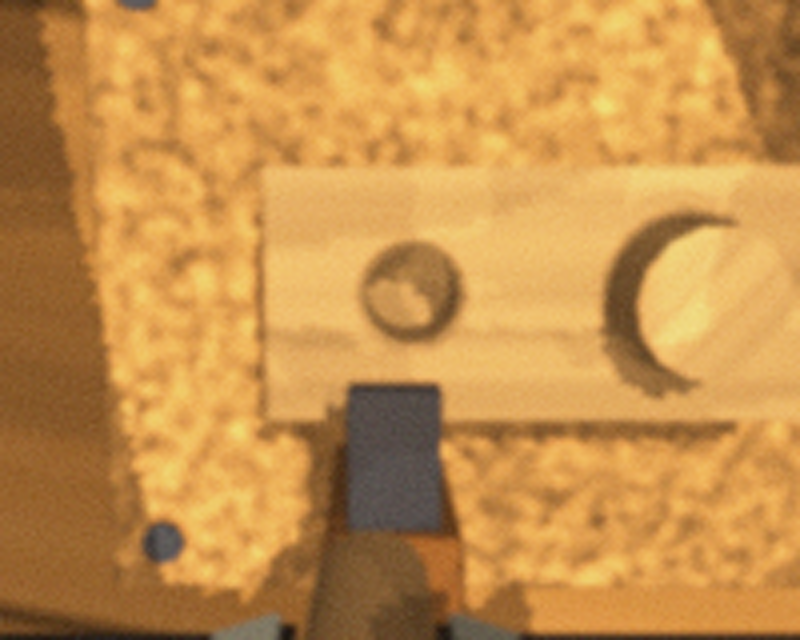

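Run:
```python
from h import *
d=load('w9')
p=ray(d,292.1,152.4,.063);print(p)
st();go([p[0]+.001,p[1]-.0008,.112])
```

```text
[0.65309829 0.09391045 0.063     ]
t 16.1 p [0.6988 0.0919 0.1926] yawJaw 100.94 tilt [-0.0007 -0.0013] F [ 1.19  0.09 -0.86] w 0.0196 q [-0.01  0.61 -0.25  1.43  0.16  1.12  1.48]
delta tool mm [43.6  9.8 80.7] len 92
```

Request:
step_arm(
  xyz=[
    [22,5,0],
    [22,4.5,0],
    [0,0,0],
    [0,0,20],
    [0,0,20],
    [0,0,20],
    [0,0,19],
    [0,0,0],
    [0,0,0],
  ],
  rotation=[
    [0,0,0],
    [0,0,0],
    [0,0,0],
    [0,0,0],
    [0,0,0],
    [0,0,0],
    [0,0,0],
    [0,0,0],
    [0,0,0],
  ],
  grip=[10,10,10,10,10,10,10,10,10],
)

```text
time: 17.0
ee_pos: [0.6547, 0.094, 0.1141]
eef_rot: [[-0.982, -0.191, -0.0], [-0.191, 0.982, -0.0], [0.0, -0.0, -1.0]]
ft_force: [-0.1, -0.3, -0.1]
width: 0.0195
```

Run:
```python
from ov import *
st();go([.6541,.0931,.112])
o=bot.get_obs()
d=snap('wrist','w10')
B=(245,160,345,240)
overlay('w10',o,0.0015,0.0015,.0411,.010,.06,'o3',box=B,s=8)
im=cv2.imread('pics/o3.png')
a=np.linspace(0,2*np.pi,90)
u=proj(d,np.c_[.6531+.0115*np.cos(a),.0939+.0115*np.sin(a),np.full(90,.063)]);u=((u-np.array(B[:2])+.5)*8-.5).round().astype(int)
cv2.polylines(im,[u.reshape(-1,1,2)],True,(255,0,0),1)
cv2.imwrite('pics/o3.png',im)
```

```text
t 17.0 p [0.6547 0.094  0.1141] yawJaw 100.99 tilt [-0.     -0.0003] F [-0.09 -0.31 -0.07] w 0.0195 q [-0.01  0.62 -0.24  1.61  0.17  0.93  1.45]
delta tool mm [ 0.7 -0.7  2.1] len 2
```

View pics/o3.png

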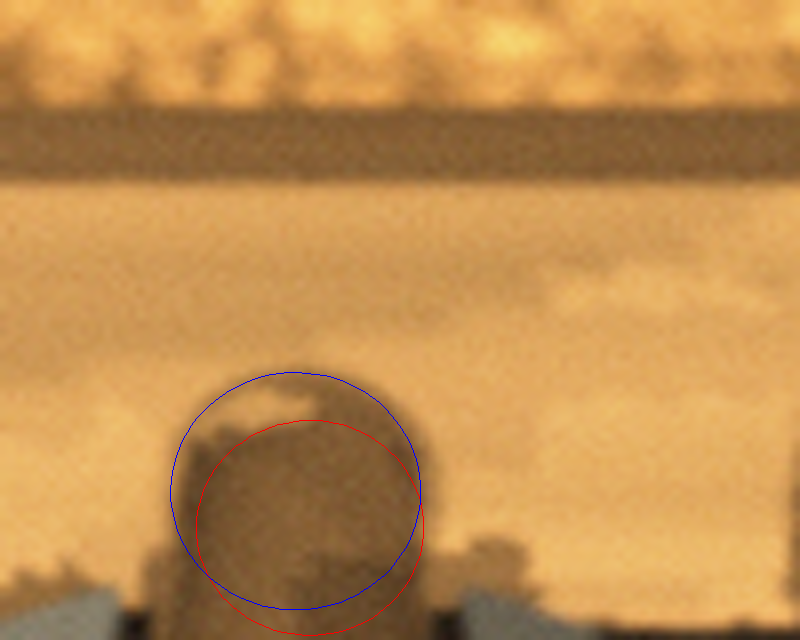

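Request:
step_arm(
  xyz=[
    [0.5,-0.6,0],
    [0,0,4],
    [0,0,4],
    [0,0,4],
    [0,0,4],
    [0,0,2],
    [0,0,0],
  ],
  rotation=[
    [0,0,0],
    [0,0,0],
    [0,0,0],
    [0,0,0],
    [0,0,0],
    [0,0,0],
    [0,0,0],
  ],
  grip=[10,10,10,10,10,10,10],
)

```text
time: 17.75
ee_pos: [0.6541, 0.0941, 0.0953]
eef_rot: [[-0.981, -0.192, -0.0], [-0.192, 0.981, -0.0], [0.0, -0.0, -1.0]]
ft_force: [1.9, -0.5, -1.5]
width: 0.0194
```

Run:
```python
from h import *
st()
```

```text
t 17.75 p [0.6541 0.0941 0.0953] yawJaw 101.05 tilt [-0.     -0.0001] F [ 1.88 -0.51 -1.54] w 0.0194 q [-0.01  0.64 -0.24  1.62  0.18  0.9   1.44]
```

Request:
step_arm(
  xyz=[
    [0,0,5],
    [0,0,5],
    [0,0,5],
    [0,0,5],
    [0,0,5],
    [0,0,2],
    [0,0,0],
  ],
  rotation=[
    [0,0,0],
    [0,0,0],
    [0,0,0],
    [0,0,0],
    [0,0,0],
    [0,0,0],
    [0,0,0],
  ],
  grip=[10,10,10,10,10,10,10],
)

```text
time: 18.45
ee_pos: [0.6543, 0.0945, 0.0684]
eef_rot: [[-0.981, -0.192, 0.0], [-0.192, 0.981, 0.0], [-0.0, 0.0, -1.0]]
ft_force: [4.1, 1.3, -2.1]
width: 0.0194
```

Run:
```python
from h import *
st()
```

```text
t 18.45 p [0.6543 0.0945 0.0684] yawJaw 101.06 tilt [0.0004 0.0004] F [ 4.11  1.33 -2.08] w 0.0194 q [-0.02  0.67 -0.23  1.64  0.19  0.86  1.44]
```

Request:
step_arm(
  xyz=[
    [-0.5,0,0.5],
    [0,0,0],
    [0,0,0],
    [0,0,0],
    [0,0,0],
    [0,0,-5],
    [0,0,-20],
    [0,0,-30],
    [0,0,-40],
    [0,0,-20],
    [0,0,0],
  ],
  rotation=[
    [0,0,0],
    [0,0,0],
    [0,0,0],
    [0,0,0],
    [0,0,0],
    [0,0,0],
    [0,0,0],
    [0,0,0],
    [0,0,0],
    [0,0,0],
    [0,0,0],
  ],
  grip=[10,32,32,32,32,32,32,32,32,32,32],
)

```text
time: 19.55
ee_pos: [0.6572, 0.0949, 0.1881]
eef_rot: [[-0.981, -0.192, 0.008], [-0.192, 0.981, 0.001], [-0.008, -0.0, -1.0]]
ft_force: [-0.7, -0.2, 0.1]
width: 0.0295
```

Run:
```python
from h import *
st()
snap('scene','s7'); crop('s7',255,170,400,310,5,'c13')
snap('wrist','w11')
```

```text
t 19.55 p [0.6572 0.0949 0.1881] yawJaw 101.05 tilt [0.0076 0.0012] F [-0.74 -0.15  0.11] w 0.0295 q [-0.    0.54 -0.26  1.56  0.15  1.06  1.47]
```

View pics/c13.png

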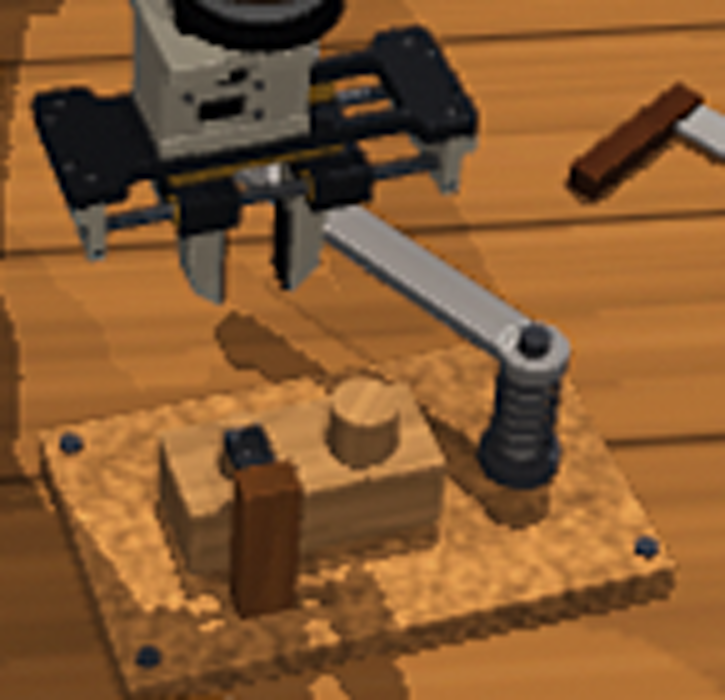

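View pics/w11.png

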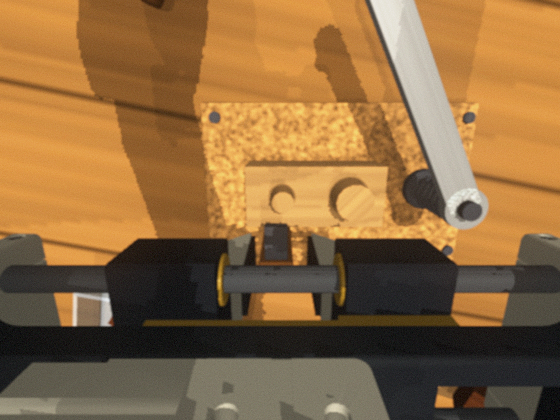

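Both dowels are down and clear of the fingers (wrist (282,199) and (354,200)). Their tops sit low on the block and the keeper is still back. Now the knob: raise, turn the jaws tangential, then move over it.

Request:
step_arm(
  xyz=[
    [0,0,-10],
    [0,0,-10],
    [0,0,-10],
    [0,0,0],
    [0,0,0],
    [0,0,0],
    [0,0,0],
    [0,0,0],
    [0,0,0],
    [0,0,0],
    [0,0,0],
    [0,0,0],
  ],
  rotation=[
    [0,0,8.5],
    [0,0,8.5],
    [0,0,8.5],
    [0,0,8.5],
    [0,0,8.5],
    [0,0,8.5],
    [0,0,8.5],
    [0,0,8.5],
    [0,0,8.5],
    [0,0,8.5],
    [0,0,8.5],
    [0,0,8.5],
  ],
  grip=[40,50,60,60,60,60,60,60,60,60,60,60],
)

```text
time: 20.85
ee_pos: [0.6532, 0.094, 0.211]
eef_rot: [[0.023, 1.0, -0.004], [1.0, -0.023, -0.001], [-0.001, -0.004, -1.0]]
ft_force: [-0.7, -0.9, 0.1]
width: 0.0549
```

Request:
step_arm(
  xyz=[
    [0,0,0],
    [0,0,0],
    [0,0,0],
    [0,0,0],
    [0,0,0],
    [0,0,0],
    [0,0,0],
    [0,0,0],
  ],
  rotation=[
    [0,0,8.5],
    [0,0,8.5],
    [0,0,8.5],
    [0,0,8.5],
    [0,0,8.5],
    [0,0,8.5],
    [0,0,0],
    [0,0,0],
  ],
  grip=[60,60,60,60,60,60,60,60],
)

```text
time: 21.65
ee_pos: [0.6536, 0.0943, 0.2118]
eef_rot: [[0.785, 0.62, -0.002], [0.62, -0.785, -0.001], [-0.002, -0.001, -1.0]]
ft_force: [-0.2, -1.0, -0.1]
width: 0.0552
```

Run:
```python
from h import *
st();go([.467,.1215,.22])
```

```text
t 21.65 p [0.6536 0.0943 0.2118] yawJaw -51.71 tilt [-0.0025 -0.0009] F [-0.15 -1.   -0.08] w 0.0552 q [-0.4   0.51  0.3   1.55 -0.16  1.1  -0.96]
delta tool mm [-129.6 -137.    -7.8] len 189
```

Request:
step_arm(
  xyz=[
    [-15,-16,0],
    [-23,-24,0],
    [-23,-24,0],
    [-23,-25,0],
    [-23,-25,0],
    [-22,-23,0],
    [0,0,0],
    [0,0,0],
    [0,0,0],
  ],
  rotation=[
    [0,0,0],
    [0,0,0],
    [0,0,0],
    [0,0,0],
    [0,0,0],
    [0,0,0],
    [0,0,0],
    [0,0,0],
    [0,0,0],
  ],
  grip=[60,60,60,60,60,60,60,60,60],
)

```text
time: 22.55
ee_pos: [0.4697, 0.1225, 0.2135]
eef_rot: [[0.787, 0.617, 0.001], [0.617, -0.787, 0.0], [0.001, 0.001, -1.0]]
ft_force: [0.3, 0.8, -0.0]
width: 0.0551
```

Run:
```python
from h import *
st();go([.467,.1215,.112])
d=snap('wrist','w12');print(proj(d,[[.467,.1215,.148]]))
```

```text
t 22.55 p [0.4697 0.1225 0.2135] yawJaw -51.9 tilt [0.0013 0.    ] F [ 0.27  0.8  -0.02] w 0.0551 q [-0.57  0.19  0.29  1.99 -0.07  0.97 -1.15]
delta tool mm [ -2.8  -1.  101.5] len 102
[[279.89255669 219.21124884]]
```

View pics/w12.png

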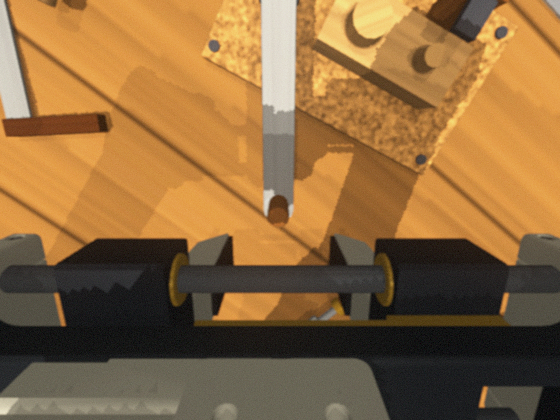

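The knob is at (278,212) with the bar running straight up the image, so the jaws are tangential and centred. I descend and grip the knob.

Request:
step_arm(
  xyz=[
    [-1,-1,10],
    [0,0,20],
    [0,0,25],
    [0,0,25],
    [0,0,20],
    [0,0,0],
    [0,0,0],
    [0,0,0],
    [0,0,0],
    [0,0,0],
    [0,0,0],
    [0,0,0],
  ],
  rotation=[
    [0,0,0],
    [0,0,0],
    [0,0,0],
    [0,0,0],
    [0,0,0],
    [0,0,0],
    [0,0,0],
    [0,0,0],
    [0,0,0],
    [0,0,0],
    [0,0,0],
    [0,0,0],
  ],
  grip=[60,60,60,60,60,60,10,10,10,10,10,10],
  force=25,
)

```text
time: 23.8
ee_pos: [0.4672, 0.1234, 0.1138]
eef_rot: [[0.787, 0.617, 0.0], [0.617, -0.787, 0.001], [0.001, -0.001, -1.0]]
ft_force: [-2.5, 1.2, 4.0]
width: 0.0175
```

Run:
```python
from h import *
st()
snap('scene','s8'); crop('s8',235,90,395,230,5,'c14')
```

```text
t 23.8 p [0.4672 0.1234 0.1138] yawJaw -51.93 tilt [0.0004 0.001 ] F [-2.49  1.18  4.  ] w 0.0175 q [-0.54  0.34  0.27  2.08 -0.13  0.74 -1.1 ]
```

View pics/c14.png

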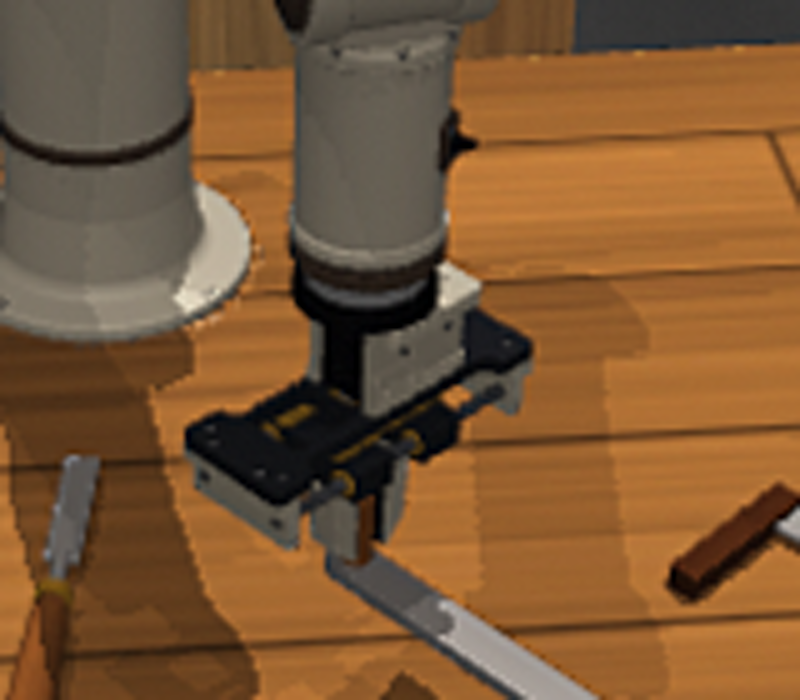

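Request:
step_arm(
  xyz=[
    [0.4,12.2,0],
    [0.4,12.2,0],
    [0.4,12.2,0],
    [0.4,12.2,0],
    [0.4,12.2,0],
    [0.4,12.2,0],
    [0.4,12.2,0],
    [0.4,12.2,0],
    [0.4,12.2,0],
    [0,0,0],
  ],
  rotation=[
    [0,0,-3.5],
    [0,0,-3.5],
    [0,0,-3.5],
    [0,0,-3.5],
    [0,0,-3.5],
    [0,0,-3.5],
    [0,0,-3.5],
    [0,0,-3.5],
    [0,0,-3.5],
    [0,0,0],
  ],
  grip=[10,10,10,10,10,10,10,10,10,10],
  force=30,
)

```text
time: 24.85
ee_pos: [0.5555, 0.0588, 0.1137]
eef_rot: [[0.349, 0.937, -0.0], [0.937, -0.349, 0.001], [0.0, -0.0, -1.0]]
ft_force: [-4.2, 1.2, 10.3]
width: 0.0178
```

Run:
```python
from h import *
o=st()
c=np.array([.626,.2453]);r=o['ee_pos'][:2]-c;print(np.hypot(*r),np.degrees(np.arctan2(r[1],r[0])))
snap('scene','s9'); crop('s9',235,120,395,310,4,'c15')
```

```text
t 24.85 p [0.5555 0.0588 0.1137] yawJaw -20.43 tilt [-0.      0.0005] F [-4.16  1.18 10.31] w 0.0178 q [-0.29  0.45  0.17  1.89 -0.1   0.81 -0.42]
0.19939695569379043 -110.7098297364215
```

View pics/c15.png

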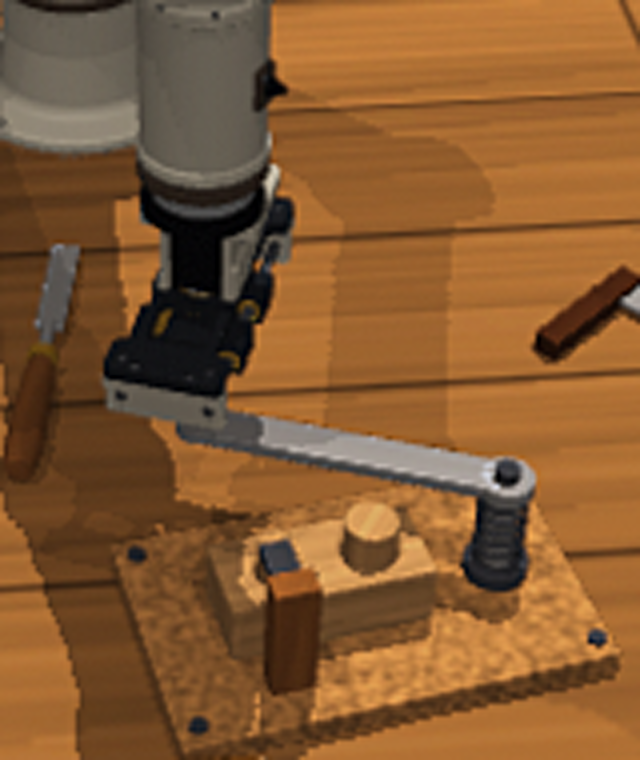

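Request:
step_arm(
  xyz=[
    [0.4,12.2,-0.5],
    [0.4,12.2,-0.5],
    [0.4,12.2,0],
    [0.4,12.2,0],
    [0.4,12.2,0],
    [0.4,12.2,0],
    [0.4,12.2,0],
    [0.4,12.2,0],
    [0,0,0],
    [0,0,0],
  ],
  rotation=[
    [0,0,-3.5],
    [0,0,-3.5],
    [0,0,-3.5],
    [0,0,-3.5],
    [0,0,-3.5],
    [0,0,-3.5],
    [0,0,-3.5],
    [0,0,-3.5],
    [0,0,0],
    [0,0,0],
  ],
  grip=[10,10,10,10,10,10,10,10,10,10],
)

```text
time: 25.9
ee_pos: [0.6492, 0.0477, 0.1138]
eef_rot: [[-0.129, 0.992, -0.003], [0.992, 0.129, -0.001], [-0.0, -0.003, -1.0]]
ft_force: [-5.4, -1.5, 5.9]
width: 0.0175
```

Run:
```python
from h import *
o=st()
c=np.array([.626,.2453]);r=o['ee_pos'][:2]-c;print(np.hypot(*r),np.degrees(np.arctan2(r[1],r[0])))
R=np.array(o['eef_rot']);print(R.T@o['ft_force'])
snap('scene','s10'); crop('s10',255,150,395,310,4,'c16')
```

```text
t 25.9 p [0.6492 0.0477 0.1138] yawJaw 7.39 tilt [-0.003  -0.0006] F [-5.43 -1.52  5.92] w 0.0175 q [-0.16  0.59  0.06  1.65 -0.04  0.91  0.04]
0.19892447820731277 -83.2924881248698
[-0.80822425 -5.59526783 -5.90244321]
```

View pics/c16.png

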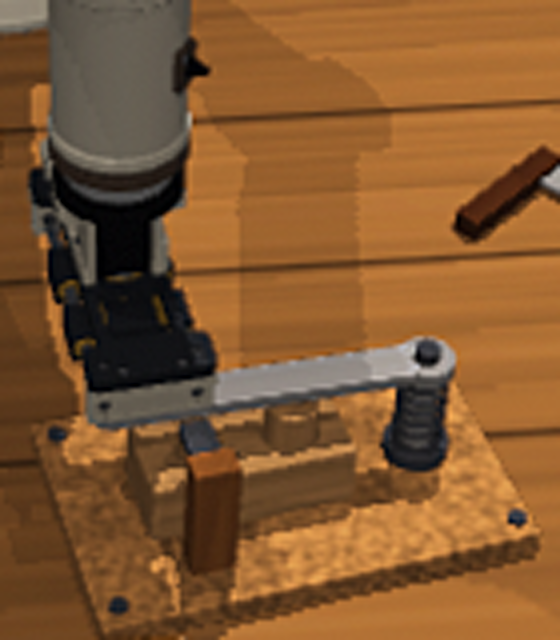

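The bar now passes over the wide dowel without touching it, with about 4° left. I close up to the stop slowly.

Request:
step_arm(
  xyz=[
    [0.1,5,0],
    [0.1,5,0],
    [0,3.5,0],
    [0,0,0],
    [0,0,0],
  ],
  rotation=[
    [0,0,-1.4],
    [0,0,-1.4],
    [0,0,-0.9],
    [0,0,0],
    [0,0,0],
  ],
  grip=[10,10,10,10,10],
)

```text
time: 26.45
ee_pos: [0.6622, 0.0497, 0.1138]
eef_rot: [[-0.192, 0.981, -0.003], [0.981, 0.192, -0.001], [-0.0, -0.003, -1.0]]
ft_force: [-5.9, -1.3, 4.6]
width: 0.0174
```

```bash
cat > k.py <<'E'
from h import *
o=st()
c=np.array([.626,.2453]);r=o['ee_pos'][:2]-c;print(np.hypot(*r),np.degrees(np.arctan2(r[1],r[0])))
R=np.array(o['eef_rot']);print(R.T@o['ft_force'])
E
python3 k.py
```

```text
t 26.45 p [0.6622 0.0497 0.1138] yawJaw 11.08 tilt [-0.0032 -0.0011] F [-5.88 -1.26  4.61] w 0.0174 q [-0.15  0.61  0.04  1.61 -0.03  0.93  0.1 ]
0.19889741932793306 -79.51148751789817
[-0.11386744 -6.02445925 -4.59114211]
```

Force is still only the spring's, so the stop hasn't been reached. I push a few mm more.

Request:
step_arm(
  xyz=[
    [0,1.5,0],
    [0,1.5,0],
    [0,0,0],
    [0,0,0],
  ],
  rotation=[
    [0,0,0],
    [0,0,0],
    [0,0,0],
    [0,0,0],
  ],
  grip=[10,10,10,10],
)

```text
time: 26.85
ee_pos: [0.6639, 0.05, 0.1138]
eef_rot: [[-0.192, 0.981, -0.006], [0.981, 0.192, -0.002], [-0.0, -0.006, -1.0]]
ft_force: [-9.0, -2.7, 5.9]
width: 0.0175
```

```bash
python3 k.py
```

```text
t 26.85 p [0.6639 0.05   0.1138] yawJaw 11.09 tilt [-0.0057 -0.0016] F [-8.96 -2.69  5.94] w 0.0175 q [-0.15  0.61  0.04  1.6  -0.03  0.93  0.1 ]
0.1989375010681474 -79.0266912204693
[-0.91942737 -9.34962502 -5.88190862]
```

Request:
step_arm(
  xyz=[
    [0,1.5,0],
    [0,1.5,0],
    [0,0,0],
    [0,0,0],
    [0,0,0],
  ],
  rotation=[
    [0,0,0],
    [0,0,0],
    [0,0,0],
    [0,0,0],
    [0,0,0],
  ],
  grip=[10,10,10,10,10],
)

```text
time: 27.35
ee_pos: [0.6644, 0.0502, 0.1137]
eef_rot: [[-0.192, 0.981, -0.01], [0.981, 0.192, -0.002], [-0.0, -0.011, -1.0]]
ft_force: [-16.0, -3.5, 12.4]
width: 0.0176
```

```bash
python3 k.py
python3 - <<'E'
from h import *
for n in('scene','top','wrist'): snap(n,n+'F')
crop('sceneF',255,150,395,310,4,'c17');crop('topF',195,120,420,250,3.5,'c18')
E
```

```text
t 27.35 p [0.6644 0.0502 0.1137] yawJaw 11.08 tilt [-0.0105 -0.0022] F [-16.01  -3.51  12.38] w 0.0176 q [-0.15  0.62  0.04  1.6  -0.03  0.94  0.1 ]
0.19889185888859906 -78.85841940039923
[ -0.36407806 -16.51310533 -12.206821  ]
```

View pics/c17.png

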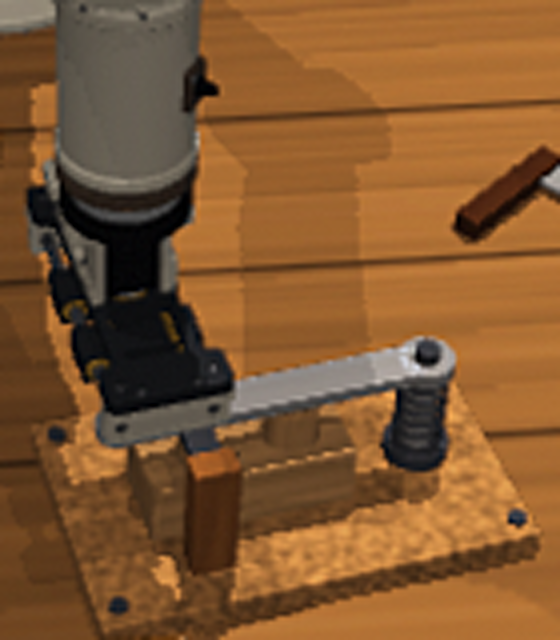

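View pics/c18.png

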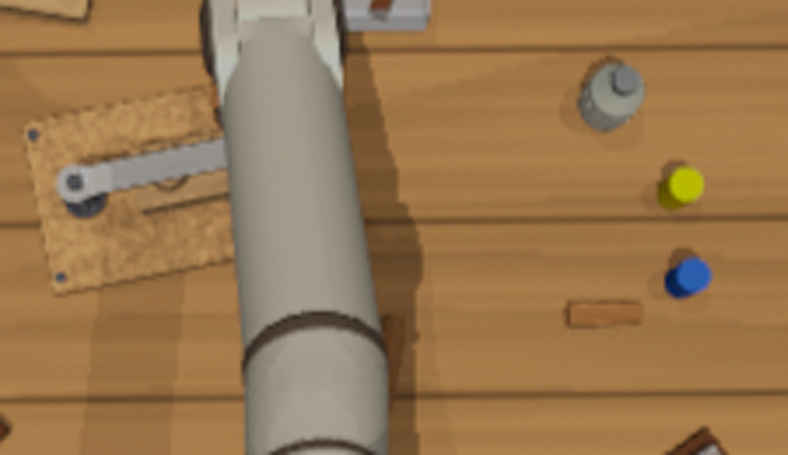

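View pics/wristF.png

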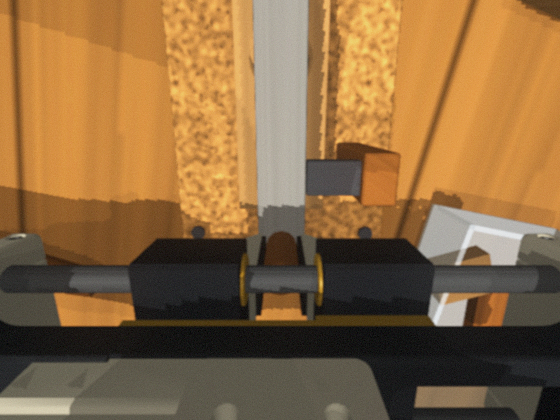

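At the stop: the bar touches the stop pad at wrist (306,178), and the side push rose from 6 to 16 N with only 0.5 mm of movement. I let it settle, check once more and hand in.

Request:
step_arm(
  xyz=[
    [0,0,0],
    [0,0,0],
    [0,0,0],
    [0,0,0],
    [0,0,0],
    [0,0,0],
  ],
  rotation=[
    [0,0,0],
    [0,0,0],
    [0,0,0],
    [0,0,0],
    [0,0,0],
    [0,0,0],
  ],
  grip=[10,10,10,10,10,10],
)

```text
time: 28.1
ee_pos: [0.6644, 0.0501, 0.1137]
eef_rot: [[-0.192, 0.981, -0.01], [0.981, 0.192, -0.002], [-0.0, -0.011, -1.0]]
ft_force: [-15.6, -3.5, 13.6]
width: 0.0171
```

```bash
python3 k.py; python3 -c "
from bench import bot
print(bot.sign_off())"
```

```text
t 28.1 p [0.6644 0.0501 0.1137] yawJaw 11.08 tilt [-0.0104 -0.0022] F [-15.65  -3.54  13.62] w 0.0171 q [-0.15  0.62  0.04  1.6  -0.03  0.94  0.1 ]
0.19892399139339179 -78.85765642774611
[ -0.46675157 -16.18155778 -13.44681865]
the job is handed in; nothing more can be done
None
```

I put both dowels in their own bores and let go of them. Then I gripped the knob, swung the keeper to its stop, and handed the job in at 28.1 s while still holding it. The sign-off gave no verdict.

- **Dowels:** The wide dowel stood about 24 mm out of its bore in the scene view. The narrow one was released with the tool at the height expected for the bottom, and the wrist view then showed both tops centred and clear of the fingers. At the stop, the narrow dowel was hidden under the bar and gripper, so I could not see it again at the end.
- **Keeper:** The last readings were steady at about −78.9°, the angle I had worked out for the stop. The bar was touching the stop pad, with a sideways push of about 16 N; the spring alone gave about 6 N.
- **Vertical force:** There was also about 13 N of upward force on the tool. Its cause is unclear; it probably comes from the grip on the knob.
- **Other things:** The last top picture showed the glue bottle, offcut and coloured dowels in place. The chisel and mallet were partly or wholly out of that view, but I did not touch them.
- **Measurements that disagreed:** The cameras differed by 2–4 mm. I corrected for this by comparing the held dowel with the bore directly.

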